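Snap shut the sample box on the porcelain packing bench

ROBOT

A 6-joint arm with a two-finger parallel gripper is mounted at the origin on the work surface. World frame = base frame: x ahead of the robot, y to its left, z up, the work surface at z = 0. Lengths are in m, angles in degrees, forces in N, time in s.
With the tool pointing down it reaches from about 0.25 to 0.725 m from the base axis. Payload 4 kg.
Tool frame: the origin (TCP) lies between the finger pads; the fingertips stand 22 mm ahead of it and the grasp point (between the pads) lies 3 mm ahead of it; z points along the fingers, y is the direction in which the jaws open and shut (so a half turn about z gives the same grasp; the last joint's range is limited). The gripper opens to 85 mm and grips with 20 to 120 N. Pads are 22 mm wide; open, the fingers measure 114 mm over their backs; the gripper's body (76 mm by 85 mm) begins 54 mm behind the grasp point. The pads swing forward as they close: fully open they stand 13 mm farther back than shut.
Start: joints at [-72.651, 13.785, 0.286, 76.501, 0, 90], TCP at [0.149, -0.477, 0.253] pointing down, gripper open.
Joint ranges: [-155.79, 155.79], [-60.16, 107.12], [-62.33, 73.08], [-114, 123.19], [-81.49, 82.49], [-180, 180]. Speed limits (degrees/s): [159.86, 159.86, 180, 180, 180, 180].

INTERFACE

Orientations are given as [roll, pitch, yaw] about the fixed x, y, z axes, in that order (R = Rz(yaw) Ry(pitch) Rx(roll)).
In Python, from workcell import r gives the robot as it stands.
- The arm moves only by the tool move_arm, never from a script. Its argument "moves" is a list of rows, each a list of 3 entries, a list of its own where there are three numbers: the closure, from 0 (fully open) to 1 (shut), then the shift along the world's x, y, z in cm, then the turn about the world's z in rad. A call has 1 to 10 rows; each row shifts and turns the commanded pose from where the row before left it; what a row does not reach is not made up. A row lasts 1/8 s, in which the tool goes at most 62.5 mm and 10.7 degrees, less where a joint would pass 70% of its speed; a pose out of reach is approached as far as the arm can. A call with a gripper value outside its range is refused whole. The fingers move at their own pace and stop on an object; the grip force is fixed at half the most. Time passes only in rows, so rows that do not move let the fingers close. It gives the time, the measured TCP pose, the force and the opening at its end, in the units of the state.
- r.state(): the state, without advancing time (a new reading comes with each control period).
- r.camera(name): name is "scene" or "top"; returns the picture (480x640x3 uint8, red, green, blue); there is no depth.
- r.camera_params(name): a dict with "fx", "fy", "cx", "cy" (pixels), "R" (3x3) and "t" (3): a world point X has camera coordinates R X + t. Camera axes: x right, y down, z forward; pixel columns grow to the right and rows downward; lengths in m; the calibration is good to about 2 mm. A picture is of the moment at which its call begins. camera_params takes no time and is no camera call.
- r.close_job(): hands the job in, once; it reports no verdict.
The state is a dict: "time_s": time; "qpos": joint angles; "qvel": joint speeds; "joint_efforts": joint torques, N m; "ee_pos": TCP position; "eef_rot": TCP orientation; "force": force on the tool from outside, world axes, zero at the start; "ft_torque": the same for the moment, N m; "gripper_width": finger opening in m.
Only numpy, scipy, OpenCV 4.12 (cv2) and the standard library are available. Lean on these libraries where they do the work, as an engineer would, in place of code of your own. Each camera call takes 0.05 s, during which the arm holds its last target.

TASK

The small porcelain bottle is packed in the tall square clear box and its lid is laid shut: press down the three raised snap tabs around the lid, one after the other, until each has snapped fully home. Do not touch the long low box standing next to it; it is still waiting for its piece.

Things in the scene. Friction and masses are not known exactly. Their poses are not given: they have to be found in the camera images.
- front_tab_pad (a point): Middle of the top face of the front snap tab of the tall square clear box: a grey hook-lipped flap 40 wide, 36 long, 5 mm thick, hinged 30 mm from the lid's centre and reaching out to the middle of the side facing the robot; the point is 28 mm out from the hinge. At start the flap tilts up 0.35 to 0.5 rad, the point 114 to 118 mm above the table; home, the flap is level on the lid, the point at 105 mm, up to 5 mm farther out.
- left_tab_pad (a point): The same point on the equal tab of the box's left side (+y when the box stands square to the robot). Every tab is a tight press catch without spring-back: a push straight down at this point of about 4 N (more nearer the hinge) turns it down, it stays where it is left, and it has snapped home when it stops level on the rigid lid.
- right_tab_pad (a point): The same point on the equal tab of the box's right side (-y when square to the robot). The box is 130 x 130 mm, lid top face 100 mm above the table, with a small bottle in it and no tab on its back side; it does not shift on the table and is turned up to 0.5 rad either way.
- long_box: The box not to touch: long, low, empty, clear with grey rim, two raised tabs on its long sides; 180 mm (its x) by 90 mm (its y), lid top at 60 mm, raised tabs up to 84 mm. Origin: centre of its underside. The two boxes stand left and right of the table's middle, either way round, centres at least 0.3 m apart; other things near the work are under 125 mm high.
Not all that is in view belongs to the job. Leave any turquoise look-alike of the part that bears front_tab_pad alone.

How it is judged (in metres and radians):
At the end, for the whole second after the job is handed in: All three tabs of the tall square box are snapped down: the point on each tab lies below 109 mm above the table (fully home is 105 mm), and they stay there (height (world z) of each of front_tab_pad, left_tab_pad, right_tab_pad below 0.109 m); the robot touches nothing.
It fails at once if the robot touches the long low box (more than 1 N) (contact force between any of the fingers, the arm and long_box above 1 N).
It also fails if it takes over 38 s, if anything falls off the work surface, if the arm or the gripper's body presses on something with over 40 N, if the wrist force passes 120 N, or if a joint passes its speed limit or range.

## Working session

There is one attempt and no reset: what is moved stays moved. The work goes in short steps, Python scripts to look and compute and a tool call to move; the robot and the scene stay as the last step left them, time stands still between calls to the robot, and variables do not carry over. Pictures are saved under pics/ and viewed, and the job is handed in when it is done.

Besides the shell and the picture viewer there is one more tool, called as name(argument=value, ...), one argument or row to a line, values as JSON. move_arm: Moves the arm, as the interface text tells. Its arguments: {"type":"object","properties":{"moves":{"type":"array"}},"required":["moves"]}

```bash
mkdir -p pics
python3 - <<'E'
from workcell import r
import cv2
for n in ("scene","top"):
    im=r.camera(n); cv2.imwrite(f"pics/{n}0.png",im[:,:,::-1]); p=r.camera_params(n); print(n,p)
print(r.state())
E
```

```text
scene {'fx': 501.66084760865306, 'fy': 501.66084760865306, 'cx': 324.60030720223705, 'cy': 235.3581719859719, 'R': array([[-0.04836431,  0.99881951,  0.00452473],
       [ 0.87333147,  0.04448549, -0.4850909 ],
       [-0.48471954, -0.01950949, -0.87445203]]), 't': array([ 0.03190065, -0.33829347,  1.12472498])}
top {'fx': 465.89702255060837, 'fy': 465.89702255060837, 'cx': 319.1072711267614, 'cy': 236.90963341192773, 'R': array([[-0.00560091, -0.99985845,  0.01586553],
       [-0.99790123,  0.004565  , -0.06459325],
       [ 0.06451168, -0.01619402, -0.99778555]]), 't': array([-0.02262071,  0.41490935,  0.81739365])}
{'time_s': 0.1, 'qpos': array([-7.26525290e+01,  1.38279721e+01,  2.20428771e-01,  7.65042574e+01,
        1.46645736e-04,  9.00007901e+01]), 'qvel': array([-0.08325774,  0.09818943,  0.16512077,  0.03035508,  0.00248132,
        0.02284795]), 'joint_efforts': array([-7.37582104e-05, -3.73138475e+01,  2.53009862e+01,  1.08920160e-02,
        5.02754369e-05,  6.89392863e-06]), 'ee_pos': array([ 0.1489198 , -0.47673247,  0.2524945 ]), 'eef_rot': array([-1.79888199e+02, -1.45103742e-04,  1.73466807e+01]), 'force': array([ 0.07283916,  0.13933031, -0.01769017]), 'ft_torque': array([-0.00375866, -0.0286934 ,  0.00399369]), 'gripper_width': 0.08544582342629696}
```

View pics/scene0.png

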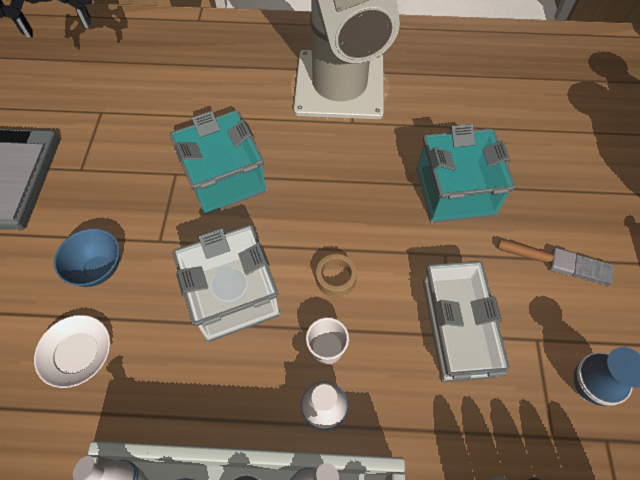

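View pics/top0.png

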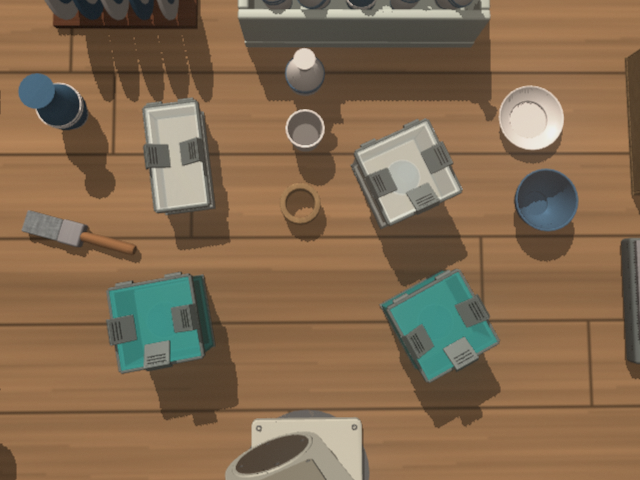

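Run:
```python
import cv2
a=cv2.imread("pics/top0.png")[110:235,340:475]; b=cv2.imread("pics/scene0.png")[215:345,165:290]
cv2.imwrite("pics/c1.png",cv2.resize(a,None,fx=4.4,fy=4.4,interpolation=cv2.INTER_CUBIC))
cv2.imwrite("pics/c2.png",cv2.resize(b,None,fx=4.4,fy=4.4,interpolation=cv2.INTER_CUBIC))
```

```text
(no output)
```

View pics/c1.png

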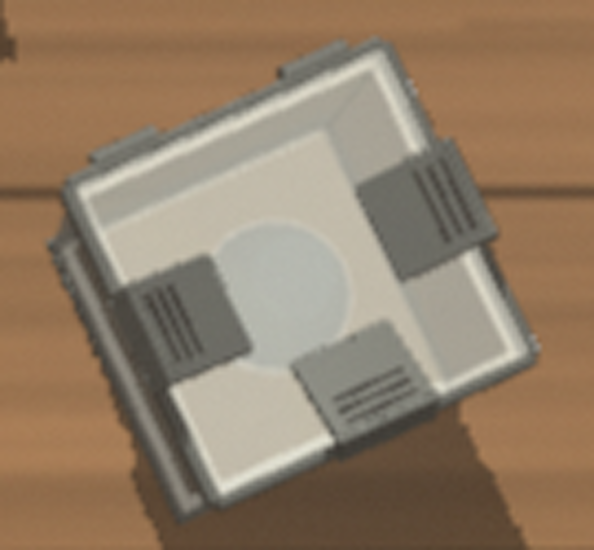

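View pics/c2.png

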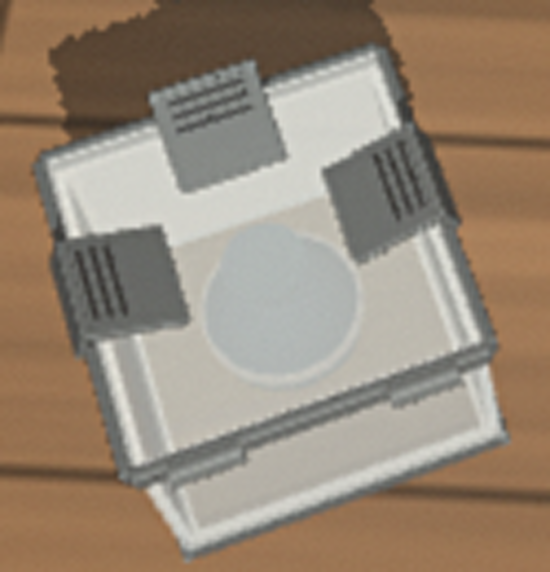

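```bash
cat > h.py <<'E'
import numpy as np
from workcell import r
P={n:r.camera_params(n) for n in("scene","top")}
def ray(n,uv):
    p=P[n];d=p["R"].T@np.array([(uv[0]-p["cx"])/p["fx"],(uv[1]-p["cy"])/p["fy"],1]);return -p["R"].T@p["t"],d/np.linalg.norm(d)
def plane(n,uv,z):
    o,d=ray(n,uv);return o+d*(z-o[2])/d[2]
def tri(a,b):
    A=[];B=[]
    for n,uv in(("top",a),("scene",b)):
        o,d=ray(n,uv);M=np.eye(3)-np.outer(d,d);A.append(M);B.append(M@o)
    X=np.linalg.solve(sum(A),sum(B));return X,[np.linalg.norm(M@X-b) for M,b in zip(A,B)]
T=lambda x,y:(340+x/4.4,110+y/4.4)
S=lambda x,y:(165+x/4.4,215+y/4.4)
E
python3 - <<'E'
from h import *
np.set_printoptions(precision=4,suppress=True)
for n,a,b in(("front",(375,393),(210,105)),("left",(172,322),(402,186)),("right",(447,205),(100,283))):
    print(n,tri(T(*a),S(*b)),plane("top",T(*a),.116),plane("scene",S(*b),.116))
ct=np.array([plane("top",T(*c),.1) for c in((68,185),(385,42),(537,350),(215,503))])
cs=np.array([plane("scene",S(*c),.1) for c in((493,350),(130,480),(42,155),(380,48))])
for c in(ct,cs):
    print(c[:,:2],c.mean(0)[:2],np.linalg.norm(c-np.roll(c,-1,0),axis=1), np.degrees([np.arctan2(*(c[i]-c[j])[[1,0]]) for i,j in((0,3),(1,2))]))
    print("yaw from sides y",np.degrees([np.arctan2(-(c[i]-c[j])[0],(c[i]-c[j])[1]) for i,j in((0,1),(3,2))]))
# hinge of front
E
```

```text
front (array([ 0.4669, -0.19  ,  0.1146]), [np.float64(0.0011078892687379346), np.float64(0.001107889268737881)]) [ 0.4668 -0.1908  0.116 ] [ 0.4678 -0.1885  0.116 ]
left (array([ 0.4938, -0.1178,  0.1097]), [np.float64(0.001393143355462642), np.float64(0.00139314335546265)]) [ 0.4927 -0.1182  0.116 ] [ 0.4969 -0.1153  0.116 ]
right (array([ 0.5366, -0.219 ,  0.1091]), [np.float64(0.0012077450991089238), np.float64(0.0012077450991089098)]) [ 0.5351 -0.2183  0.116 ] [ 0.5396 -0.2156  0.116 ]
[[ 0.5466 -0.0829]
 [ 0.6001 -0.2011]
 [ 0.4849 -0.2548]
 [ 0.4289 -0.1354]] [ 0.5151 -0.1686] [0.1298 0.1272 0.1319 0.1288] [24.014  24.9643]
yaw from sides y [24.3684 25.0896]
[[ 0.5512 -0.0789]
 [ 0.6045 -0.1973]
 [ 0.4831 -0.251 ]
 [ 0.4318 -0.1329]] [ 0.5176 -0.165 ] [0.1298 0.1327 0.1288 0.131 ] [24.3118 23.8556]
yaw from sides y [24.2434 23.5025]
```

The tall square clear box is the one at top-view (405,173) and scene-view (225,280), with the bottle visible inside.
- **Look-alikes:** the turquoise boxes at top-view (440,325) and (158,322).
- **Not to touch:** the long low box at top-view (178,157).
- **Tabs in the top view:** front (425,199), left (379,183), right (442,157). The crop confirms the choice.
- **Box pose:** centre about (0.516, -0.167), yaw about 24.3°. Triangulated heights are 110–115 mm and the side lengths come out near 130 mm, so both agree with the description.

Next I move over the front tab with the fingers shut.

move_arm(
  moves=[
    [1,[3.45,3.15,-0.6],0.014],
    [1,[3.45,3.15,-0.6],0.014],
    [1,[3.45,3.15,-0.6],0.014],
    [1,[3.45,3.15,-0.6],0.014],
    [1,[3.45,3.15,-0.6],0.014],
    [1,[3.45,3.15,-0.6],0.014],
    [1,[3.45,3.15,-0.6],0.014],
    [1,[3.45,3.15,-0.6],0.014],
    [1,[3.45,3.15,-0.6],0.014],
    [1,[0,0,0],0],
  ],
)

```text
time_s: 1.35
ee_pos: [0.4609, -0.1915, 0.1982]
eef_rot: [-179.9, 0.0, 24.9]
force: [-0.6, -0.7, -0.0]
gripper_width: 0.0001
```

move_arm(
  moves=[
    [1,[0.1,0.1,-2],0],
    [1,[0,0,-2],0],
    [1,[0,0,-1],0],
    [1,[0,0,-0.3],0],
    [1,[0,0,-0.3],0],
    [1,[0,0,-0.3],0],
    [1,[0,0,-0.3],0],
    [1,[0,0,0],0],
  ],
)

```text
time_s: 2.35
ee_pos: [0.4606, -0.1931, 0.1376]
eef_rot: [180.0, -0.0, 24.6]
force: [-1.7, -1.6, 2.4]
gripper_width: -0.0002
```

move_arm(
  moves=[
    [1,[0,0,-0.3],0],
    [1,[0,0,-0.3],0],
    [1,[0,0,-0.3],0],
    [1,[0,0,-0.1],0],
    [1,[0,0,0],0],
  ],
)

```text
time_s: 2.98
ee_pos: [0.4608, -0.1924, 0.127]
eef_rot: [-180.0, -0.0, 24.6]
force: [0.3, -0.1, 1.1]
gripper_width: 0.0
```

move_arm(
  moves=[
    [1,[0,0,-0.1],0],
    [1,[0,0,-0.1],0],
    [1,[0,0,0],0],
  ],
)

```text
time_s: 3.35
ee_pos: [0.4609, -0.1925, 0.1268]
eef_rot: [180.0, -0.1, 24.6]
force: [-4.4, 1.7, 12.7]
gripper_width: -0.0001
```

The front tab is home: the tool stopped at TCP z 0.1268 and the force rose to 12.7 N. I'll lift and go to the left tab.

move_arm(
  moves=[
    [1,[0,0,2],0],
    [1,[0,0,3],0],
    [1,[1.0,2.6,0],0],
    [1,[1.0,2.6,0],0],
    [1,[1.1,2.6,0],0],
    [1,[0,0,0],0],
    [1,[0,0,0],0],
  ],
)

```text
time_s: 4.22
ee_pos: [0.4914, -0.1147, 0.1749]
eef_rot: [-180.0, 0.0, 24.6]
force: [-1.0, -0.2, -0.4]
gripper_width: -0.0003
```

Run:
```python
from h import *
import cv2
im=r.camera("scene")[:,:,::-1]; cv2.imwrite("pics/s1.png",cv2.resize(im[180:360,130:330],None,fx=3.3,fy=3.3,interpolation=cv2.INTER_CUBIC)); print(r.state()["ee_pos"],r.state()["force"])
```

```text
[ 0.49128614 -0.11505054  0.17502325] [-0.42930441 -0.14943753  0.01991105]
```

View pics/s1.png

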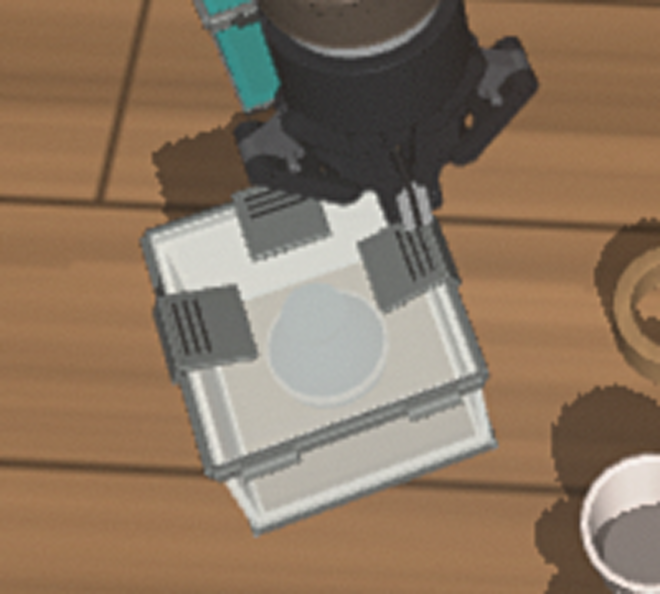

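The front tab at crop (283,220) now looks level. The shut fingertips at crop (408,205) are above the left tab.

move_arm(
  moves=[
    [1,[0,0,-2],0],
    [1,[0,0,-1],0],
    [1,[0,0,-0.3],0],
    [1,[0,0,-0.3],0],
    [1,[0,0,-0.3],0],
    [1,[0,0,-0.3],0],
    [1,[0,0,-0.3],0],
    [1,[0,0,-0.2],0],
    [1,[0,0,0],0],
  ],
)

```text
time_s: 5.4
ee_pos: [0.4917, -0.1148, 0.1281]
eef_rot: [180.0, 0.0, 24.6]
force: [0.5, 0.7, 1.1]
gripper_width: 0.0004
```

move_arm(
  moves=[
    [1,[0,0,-0.1],0],
    [1,[0,0,-0.1],0],
    [1,[0,0,0],0],
  ],
)

```text
time_s: 5.78
ee_pos: [0.4917, -0.1148, 0.1269]
eef_rot: [180.0, -0.0, 24.6]
force: [-2.1, 2.5, 7.1]
gripper_width: 0.0003
```

move_arm(
  moves=[
    [1,[0,0,-0.1],0],
    [1,[0,0,0],0],
  ],
)

```text
time_s: 6.02
ee_pos: [0.4917, -0.1148, 0.1268]
eef_rot: [180.0, -0.1, 24.6]
force: [-3.2, 1.2, 12.5]
gripper_width: -0.0
```

The left tab is home too, stopping at the same height with 12.5 N. Next is the right tab.

move_arm(
  moves=[
    [1,[0,0,2],0],
    [1,[0,0,3],0],
    [1,[1.2,-2.6,0],0],
    [1,[1.2,-2.6,0],0],
    [1,[1.2,-2.6,0],0],
    [1,[1.2,-2.7,0],0],
    [1,[0,0,0],0],
    [1,[0,0,0],0],
  ],
)

```text
time_s: 7.02
ee_pos: [0.5389, -0.2196, 0.1745]
eef_rot: [-179.9, 0.1, 24.5]
force: [-0.4, 0.3, 0.8]
gripper_width: -0.0001
```

move_arm(
  moves=[
    [1,[0,0,-2],0],
    [1,[0,0,-1],0],
    [1,[0,0,-0.3],0],
    [1,[0,0,-0.3],0],
    [1,[0,0,-0.3],0],
    [1,[0,0,-0.3],0],
    [1,[0,0,-0.3],0],
    [1,[0,0,-0.2],0],
    [1,[0,0,0],0],
  ],
)

```text
time_s: 8.15
ee_pos: [0.5399, -0.2197, 0.1282]
eef_rot: [180.0, -0.0, 24.6]
force: [1.8, -2.2, 2.7]
gripper_width: -0.0006
```

move_arm(
  moves=[
    [1,[0,0,-0.1],0],
    [1,[0,0,-0.1],0],
    [1,[0,0,0],0],
  ],
)

```text
time_s: 8.52
ee_pos: [0.54, -0.2198, 0.127]
eef_rot: [180.0, -0.1, 24.6]
force: [0.9, -1.1, 6.3]
gripper_width: -0.0001
```

move_arm(
  moves=[
    [1,[0,0,-0.1],0],
    [1,[0,0,0],0],
  ],
)

```text
time_s: 8.78
ee_pos: [0.54, -0.2198, 0.1268]
eef_rot: [179.9, -0.1, 24.6]
force: [-1.2, -1.0, 10.8]
gripper_width: -0.0001
```

move_arm(
  moves=[
    [1,[0,0,2],0],
    [1,[0,0,4],0],
    [1,[0,0,4],0],
    [1,[-4,-3,2],0],
    [1,[-4,-4,2],0],
    [1,[-4,-4,0],0],
    [1,[-4,-4,0],0],
    [1,[-4,-4,0],0],
    [1,[0,0,0],0],
    [1,[0,0,0],0],
  ],
)

```text
time_s: 10.02
ee_pos: [0.3392, -0.4089, 0.2643]
eef_rot: [-179.8, -0.0, 24.5]
force: [1.2, 0.8, -0.5]
gripper_width: -0.0001
```

Run:
```python
from h import *
import cv2
a=r.camera("scene")[215:345,165:290,::-1];b=r.camera("top")[110:235,340:475,::-1]
f=lambda x:cv2.resize(x,(400,400),interpolation=cv2.INTER_CUBIC)
cv2.imwrite("pics/f.png",np.hstack([f(a),f(b)])); print(r.state()["ee_pos"],r.state()["force"])
```

```text
[ 0.34025741 -0.40849518  0.26471239] [-0.74697451  0.23621357 -0.12975085]
```

View pics/f.png

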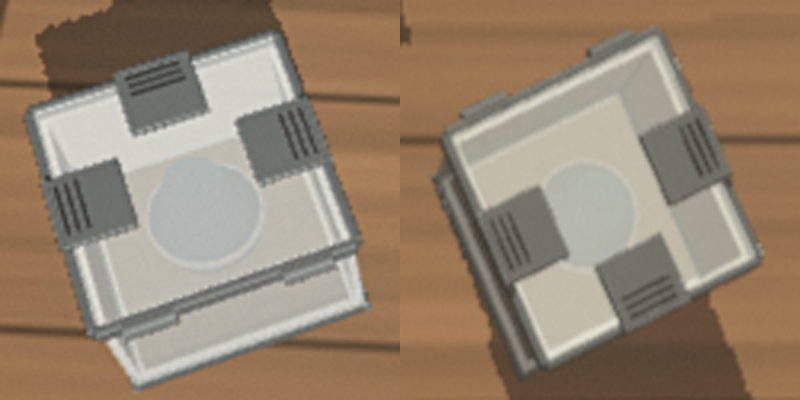

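All three tabs now have the same shade and lie level on the lid, with the front at (160,92), the left at (285,140) and the right at (90,203) in the left panel. The arm is clear, so I'm handing in.

```bash
python3 -c "
from workcell import r
print(r.close_job(), r.state()['time_s'])"
```

```text
the job is handed in; nothing more can be done
the job is handed in; nothing more can be done
```

I pressed the front, left and right tabs of the tall square clear box home with the shut fingertips, one after the other, then moved the arm clear and handed the job in at about 10 s.

- **Stops:** each press ended firmly at TCP z 0.1268 m, which puts the fingertip at about 105 mm. The forces there were 12.7 N (front), 12.5 N (left) and 10.8 N (right).
- **Last pictures:** both cameras show all three tabs level on the lid. I did not triangulate the tab heights again after pressing. The force on the tool was about zero once the arm was clear.
- **Other objects:** I never moved near the long box, and left the turquoise look-alikes alone.
- **Disagreements:** before pressing, the left and right points triangulated to about 110 and 109 mm, a few mm under the stated 114–118 mm. The two views differed by 2–4 mm in position. Neither mattered for the presses.

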